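# Find the rug weight that still grips, by feel

### The job

The three rug weights look alike, but only one still has a sole that grips. Drag each one at least 6 cm from where it stands across the bench and feel which drags hardest, then slide that one gently and squarely into the wooden stall until the sprung bar is fully back, and let go, so that the weight alone holds the bar back. Never lift a weight off the bench or bear down hard on it, leave the two worn ones standing on the bench clear of the stall, and do not disturb the other things.

Things in the scene. Friction and masses are not known exactly. Their poses are not given: they have to be found in the camera images.
- weight_a: Rug weight, one of three that look alike: dark steel block 90 (x) x 60 (y) mm, top face 24 mm up, on a hidden sole; upright wooden grip rib in the middle, 46 (x) x 18 (y) mm, from 24 to 68 mm height. 0.9 kg +-8 percent. Dragged under its own weight a worn one needs 0.7 to 1.6 N, the good one 4.6 to 6.5 N (more if pressed down). Origin: centre of the underside; x along the rib, z up.
- weight_b: Rug weight, one of three that look alike: dark steel block 90 (x) x 60 (y) mm, top face 24 mm up, on a hidden sole; upright wooden grip rib in the middle, 46 (x) x 18 (y) mm, from 24 to 68 mm height. 0.9 kg +-8 percent. Dragged under its own weight a worn one needs 0.7 to 1.6 N, the good one 4.6 to 6.5 N (more if pressed down). Origin: centre of the underside; x along the rib, z up.
- weight_c: Rug weight, one of three that look alike: dark steel block 90 (x) x 60 (y) mm, top face 24 mm up, on a hidden sole; upright wooden grip rib in the middle, 46 (x) x 18 (y) mm, from 24 to 68 mm height. 0.9 kg +-8 percent. Dragged under its own weight a worn one needs 0.7 to 1.6 N, the good one 4.6 to 6.5 N (more if pressed down). Origin: centre of the underside; x along the rib, z up.
- stall: Fixed stall of smooth waxed wooden rails 18 mm high, no floor, open to its -y with a flared mouth; inside 96 mm wide (x). Straight rails reach 40 mm in -y of the origin, flared ends 67 mm. A sprung bar lies across its +y end. Origin: on the bench at the centre of a weight that holds the bar fully back, its rib along the stall's x (either way round).
- bar (a joint): Travel of the stall's sprung bar (aluminium, 92 mm wide, top 16 mm up), along the stall's +y: 0 m at rest, its face then 15 mm in +y of the stall's origin; 0.015 m fully back at a hard stop. Its spring pushes out with 3.4 N at rest, 4 N fully back: too much for a worn weight to hold.
- wax: Round cake of wax, 26 mm across, 16 mm high. Bystander; origin under its centre.
- tweezers: Steel tweezers lying flat, 110 x 12 x 5 mm, long in x. Bystander; origin under the middle.
- awl: Awl with a pale turned handle, 112 mm long, 32 mm thick, lying along its x. Bystander; origin under the middle.
- shears: Shears lying flat, about 170 mm long (x), 95 mm wide at the black handles, 11 mm high. Bystander; origin under the pivot.
- bobbin: Wooden bobbin standing up, 44 mm across, 50 mm high. Bystander; origin under its centre.
- phone_case: Brown phone wallet, 150 x 80 x 16 mm. Bystander; origin under its centre.
- beater_comb: Beating comb with dark wooden handle, 175 mm long (x), 60 mm wide, 22 mm high. Bystander; origin under the root of its teeth.
Mind the look-alikes: they are no part of the job. Leave any turquoise look-alike of the weight_b alone. What is shaped like the weight_c but purple is not meant.

How it is judged:
By the outcome, as a careful person would: the job done as asked, in the order asked, and still so for the second after the job is handed in, with the robot touching nothing.
It also fails if it takes over 70 s, if anything falls off the work surface, if the arm or the gripper's body presses on something with over 40 N, if the wrist force passes 120 N, or if a joint passes its speed limit or range.

### The arm

A 6-joint arm with a two-finger parallel gripper is mounted at the origin on the work surface. World frame = base frame: x ahead of the robot, y to its left, z up, the work surface at z = 0. Lengths are in m, angles in degrees, forces in N, time in s.
With the tool pointing down it reaches from about 0.25 to 0.725 m from the base axis. Payload 9.7 kg.
Tool frame: the origin (TCP) lies at the very end of the fingers, on their centre line; the grasp point (between the pads) lies 19 mm behind it; z points along the fingers, y is the line along which they close (so a half turn about z gives the same grasp; the last joint's range is limited). The gripper opens to 85 mm and grips with 20 to 120 N. Pads are 22 mm wide; open, the fingers measure 114 mm over their backs; the gripper's body (76 mm by 85 mm) begins 54 mm behind the grasp point. The pads swing forward as they close: fully open they stand 13 mm farther back than shut.
Start: joints at [67.151, 4.979, 10.078, 95.1, 0, 90], TCP at [0.214, 0.507, 0.231] pointing down, gripper open.
Joint ranges: [-179.16, 179.16], [-48.56, 103.87], [-65.8, 70.77], [-126.05, 130.52], [-82.76, 87.17], [-180, 180]. Speed limits (degrees/s): [127.2, 127.2, 147.25, 180, 180, 180].

### API

Orientations are given as [roll, pitch, yaw] about the fixed x, y, z axes, in that order (R = Rz(yaw) Ry(pitch) Rx(roll)).
In Python, from workcell import bot, viewer, finder gives the robot as it stands. The module is installed in compiled form; this text tells all that it offers.
- The arm moves only by the shell command python3 -m inch 'ROWS' [FORCE]. ROWS is JSON, a list that holds one entry, the list of rows, each a list of 7 numbers: the opening in per cent of the stroke, from 0 (shut) to 100 (fully open), then the shift along the tool's x, y, z in mm, then the turn, a rotation vector about the tool's x, y, z in degrees. In form: [[[grip, tx, ty, tz, ax, ay, az], ...]]. A call has 1 to 8 rows; each row shifts and turns the commanded pose from where the row before left it, along the tool's axes as they then stand; what a row does not reach is not made up. A row lasts 1/8 s, in which the tool goes at most 62.5 mm and 10.7 degrees, less where a joint would pass 70% of its speed; a pose out of reach is approached as far as the arm can. A call with a gripper value outside its range is refused whole. The fingers move at their own pace and stop on an object; FORCE is the grip in N (left out, the last holds). Time passes only in rows, so rows that do not move let the fingers close. It gives the time, the measured TCP pose, the force, the opening and the grip force at its end, in the units of the state.
- bot.get_obs(): the state, without advancing time (a new reading comes with each control period).
- viewer.camera(name): name is "scene" or "top"; returns a dict with "pixels" (400x640x3 uint8, red, green, blue), "vfov" (degrees; the focal length in pixels is half the picture's height over the tangent of half this angle, whatever the lens; pixels are square), "cx", "cy" (the principal point, pixels), "R" (3x3) and "t" (3): a world point X has camera coordinates R X + t. Camera axes: x right, y down, z forward; pixel columns grow to the right and rows downward; lengths in m; the calibration is good to about 2 mm. A picture is of the moment at which its call begins. There is no depth.
- bot.job_done(): hands the job in; it is judged then, once.
Trained networks look in the newest picture that a camera, given by its name, has taken for a name from the list of things; names that differ only in an ending like _2 or _b are one class to them, and where a whole thing is asked for, a point or a joint stands for the part that bears it (a point fixed in the world has none). Each returns a list of dicts, best first, with "conf" (0 to 1); they miss things now and then, are a little off and sometimes report something else, mostly with a low value. They report only what shows in the picture. A call takes as long as a camera call. They do not tell look-alikes from the thing itself.
- finder.outline_of(camera, thing): "pixels" (400x640 bool, what is visible of it) and "extent" ([centre column, centre row, width, height] in pixels, round what is visible of it).
- finder.mark_of(camera, thing): "position" ([column, row] in pixels: a listed point, or the origin of a listed thing).
The state is a dict: "time": time; "q": joint angles; "qd": joint speeds; "joint_efforts": joint torques, N m; "ee_pos": TCP position; "tcp_rot": TCP orientation; "wrist_force": force on the tool from outside, world axes, zero at the start; "torque": the same for the moment, N m; "opening": finger opening in m; "grasp_force": force on a finger pad.
Only numpy, scipy, OpenCV 4.12 (cv2) and the standard library are available. Lean on these libraries where they do the work, as an engineer would, in place of code of your own. Each camera call takes 0.05 s, during which the arm holds its last target. There are 200 camera calls.

## Working session

There is one attempt and no reset: what is moved stays moved. The work goes in short steps, Python scripts to look and compute and a shell command to move; the robot and the scene stay as the last step left them, time stands still between calls to the robot, and variables do not carry over. Pictures are saved under pics/ and viewed, at most 10 in all, crops included, and the job is handed in when it is done.

```bash
mkdir -p pics; cat > h.py <<'E'
import numpy as np, cv2
from workcell import bot, viewer, finder
def ray(c,u,v,z):
    f=200/np.tan(np.radians(c["vfov"]/2)); d=np.array([(u-c["cx"])/f,(v-c["cy"])/f,1.])
    R=np.array(c["R"]); t=np.array(c["t"]); o=-R.T@t; w=R.T@d
    return o+w*(z-o[2])/w[2]
def proj(c,X):
    f=200/np.tan(np.radians(c["vfov"]/2)); p=np.array(c["R"])@np.array(X)+np.array(c["t"])
    return p[0]/p[2]*f+c["cx"],p[1]/p[2]*f+c["cy"]
def save(c,n): cv2.imwrite("pics/"+n,cv2.cvtColor(c["pixels"],cv2.COLOR_RGB2BGR))
E
python3 - <<'E'
from h import *
for n in("top","scene"):
    c=viewer.camera(n); save(c,n+"0.png"); print(n,c["vfov"],c["cx"],c["cy"],np.round(-np.array(c["R"]).T@c["t"],3),np.round(c["R"],2).tolist())
    for th in["weight_a","stall","bar","wax","tweezers","awl","shears","bobbin","phone_case","beater_comb"]:
        for d in finder.outline_of(n,th):
            if d["conf"]>.2:
                e=d["extent"]; print(th,round(d["conf"],2),np.round(e),np.round(ray(c,e[0],e[1],.02)[:2],3))
        for d in finder.mark_of(n,th):
            if d["conf"]>.2: print("  mark",round(d["conf"],2),np.round(d["position"]),np.round(ray(c,*d["position"],0)[:2],3))
print(bot.get_obs())
E
```

```text
top 54.21911741132193 317.4862093794932 199.13651187551514 [ 0.393 -0.025  1.104] [[0.01, -1.0, -0.02], [-0.99, -0.01, -0.15], [0.15, 0.03, -0.99]]
weight_a 0.97 [368. 291.  38.  37.] [ 0.31  -0.138]
weight_a 0.87 [421. 204.  26.  35.] [ 0.549 -0.285]
weight_a 0.82 [315. 202.  22.  32.] [0.554 0.009]
weight_a 0.79 [417. 277.  38.  37.] [ 0.35  -0.269]
weight_a 0.62 [364. 213.  22.  31.] [ 0.522 -0.129]
weight_a 0.37 [162. 222.  57.  49.] [0.494 0.44 ]
  mark 0.9 [364. 214.] [ 0.524 -0.129]
  mark 0.83 [418. 276.] [ 0.352 -0.276]
  mark 0.68 [416. 206.] [ 0.547 -0.276]
  mark 0.67 [317. 204.] [0.552 0.004]
  mark 0.67 [367. 286.] [ 0.323 -0.136]
  mark 0.57 [330. 140.] [ 0.741 -0.032]
stall 0.96 [226. 187.  43.  52.] [0.594 0.262]
  mark 0.61 [226. 185.] [0.604 0.268]
bar 0.75 [226. 185.  43.  57.] [0.6   0.265]
bar 0.66 [218. 187.  11.  29.] [0.593 0.287]Traceback (most recent call last):
  File "<stdin>", line 8, in <module>
ValueError: it knows: awl, beater_comb, bobbin, phone_case, shears, stall, tweezers, wax, weight
```

View pics/top0.png

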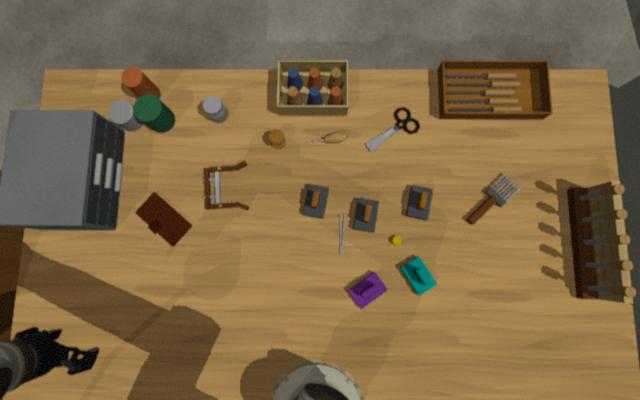

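```bash
python3 - <<'E'
from h import *
for n in("scene","top"):
    c=viewer.camera(n); save(c,n+"0.png"); print(n,c["vfov"],c["cx"],c["cy"],np.round(-np.array(c["R"]).T@c["t"],3),np.round(c["R"],2).tolist())
    for th in["weight","stall","wax","tweezers","awl","shears","bobbin","phone_case","beater_comb"]:
        for d in finder.outline_of(n,th):
            if d["conf"]>.3:
                e=d["extent"]; print(th,round(d["conf"],2),np.round(e),np.round(ray(c,e[0],e[1],.02)[:2],3))
    if n=="top":
        im=cv2.cvtColor(c["pixels"],cv2.COLOR_RGB2BGR)[150:320,200:460]; cv2.imwrite("pics/crop1.png",cv2.resize(im,None,fx=3,fy=3,interpolation=2))
print(bot.get_obs())
E
```

```text
scene 53.8293680059197 321.5096161171651 205.63306602656402 [1.356 0.058 0.672] [[-0.09, 1.0, -0.01], [0.62, 0.05, -0.79], [-0.78, -0.07, -0.62]]
weight 0.79 [290. 159.  31.  25.] [ 0.306 -0.136]
weight 0.72 [329. 211.  31.  42.] [0.553 0.003]
weight 0.71 [256. 190.   9.  11.] [ 0.475 -0.207]
weight 0.65 [223. 206.  33.  39.] [ 0.556 -0.28 ]
weight 0.64 [279. 199.  31.  38.] [ 0.514 -0.134]
weight 0.56 [241. 164.  26.  33.] [ 0.345 -0.283]
stall 0.6 [431. 233.  62.  41.] [0.621 0.259]
wax 0.74 [148. 210.  73.  35.] [ 0.586 -0.474]
wax 0.4 [255. 187.   6.   8.] [ 0.461 -0.215]
tweezers 0.56 [306. 197.   9.  25.] [ 0.499 -0.063]
shears 0.93 [227. 276.  74.  46.] [ 0.795 -0.201]
bobbin 0.63 [377. 263.  20.  30.] [0.731 0.126]
phone_case 0.96 [495. 213.  62.  41.] [0.528 0.435]
beater_comb 0.92 [146. 209.  71.  38.] [ 0.582 -0.48 ]
top 54.21911741132193 317.4862093794932 199.13651187551514 [ 0.393 -0.025  1.104] [[0.01, -1.0, -0.02], [-0.99, -0.01, -0.15], [0.15, 0.03, -0.99]]
weight 0.88 [316. 202.  26.  36.] [0.553 0.008]
weight 0.86 [369. 292.  40.  34.] [ 0.309 -0.14 ]
weight 0.81 [4
[... 551 characters left out ...]
93. 200.  52.  48.] [ 0.563 -0.485]
{'time': 1.3, 'q': array([6.71514234e+01, 4.97826945e+00, 1.00780273e+01, 9.51014014e+01,
       1.14654793e-03, 8.99995029e+01]), 'qd': array([ 0.00252284, -0.05819371,  0.1174008 , -0.01416198,  0.00400484,
       -0.10603561]), 'joint_efforts': array([-3.04162786e-03, -5.20103323e+01,  4.64860904e+01,  1.67573398e-03,
        3.46934974e-05,  2.27687735e-05]), 'ee_pos': array([0.21355052, 0.50682805, 0.23128852]), 'tcp_rot': array([-1.79998356e+02, -1.14656219e-03,  1.57151920e+02]), 'wrist_force': array([ 0.92679103, -0.07650787,  0.13617725]), 'torque': array([-0.00394139,  0.0027084 , -0.05653612]), 'grasp_force': 0.0, 'opening': 0.08549949776398251}
```

View pics/scene0.png

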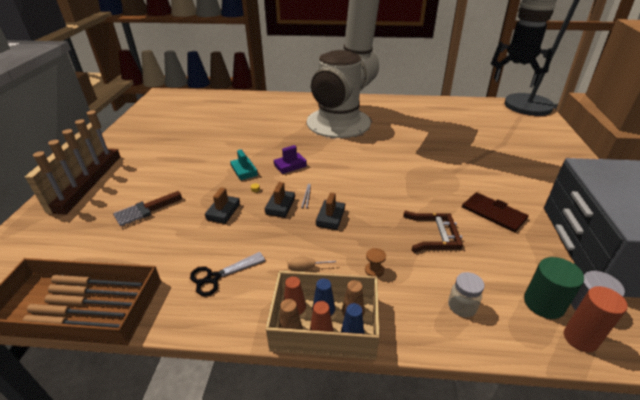

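View pics/crop1.png

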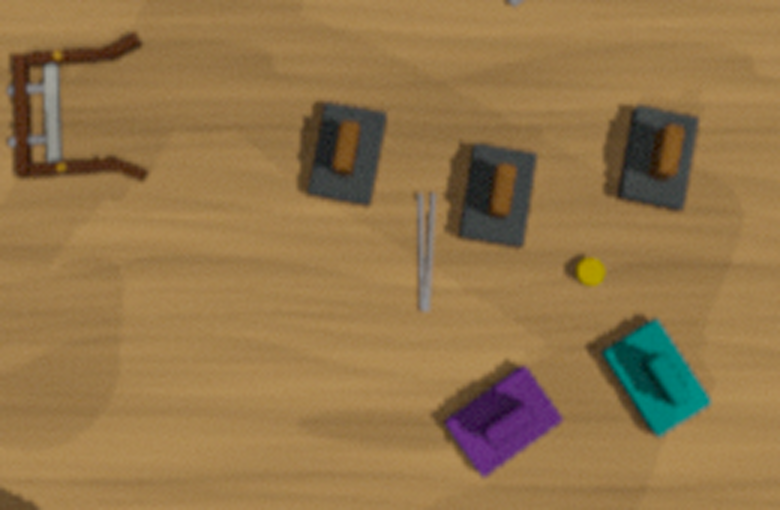

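The top view shows three dark weights with brown ribs at (316,202), (366,214) and (420,204). The purple (369,291) and turquoise (418,276) ones are decoys. The stall is at (226,187) with its mouth to the right (-y), and the yellow wax is at (396,241) with the tweezers at (342,235). I choose the three dark ones, and the crop confirms this.

```bash
cat >> h.py <<'E'
from scipy.optimize import minimize
def box(x,y,a,sx,sy,z0,z1):
    c,s=np.cos(a),np.sin(a)
    return [(x+c*i*sx/2-s*j*sy/2,y+s*i*sx/2+c*j*sy/2,z) for i in(-1,1) for j in(-1,1) for z in(z0,z1)]
def sil(c,p,K=4):
    m=np.zeros((400*K,640*K),np.uint8)
    for b in(box(*p,.09,.06,0,.024),box(*p,.046,.018,.024,.068)):
        q=np.array([proj(c,X) for X in b]); q=(q+.5)*K
        cv2.fillConvexPoly(m,cv2.convexHull(np.round(q).astype(np.int32)),1)
    return cv2.resize(m.astype(np.float32),(640,400),interpolation=cv2.INTER_AREA)
def ribmask(c):
    h=cv2.cvtColor(c["pixels"],cv2.COLOR_RGB2HSV); return h
def weights(cams,guess):
    out=[]
    obs={}
    for n in cams:
        c=viewer.camera(n); obs[n]=(c,[d for d in finder.outline_of(n,"weight") if d["conf"]>.2])
    for g in guess:
        ms=[]
        for n,(c,ds) in obs.items():
            u=np.array(proj(c,(g[0],g[1],.02)))
            ds2=sorted(ds,key=lambda d:np.hypot(*(np.array(d["extent"][:2])-u)))
            if ds2 and np.hypot(*(np.array(ds2[0]["extent"][:2])-u))<15: ms.append((c,ds2[0]["pixels"].astype(np.float32)))
        def cost(p):
            r=0
            for c,m in ms:
                s=sil(c,p); r+=1-np.minimum(s,m).sum()/np.maximum(s,m).sum()
            return r
        best=min((minimize(cost,(g[0],g[1],a),method="Nelder-Mead",options=dict(initial_simplex=[(g[0],g[1],a),(g[0]+.01,g[1],a),(g[0],g[1]+.01,a),(g[0],g[1],a+.2)],xatol=1e-4,fatol=1e-3,maxiter=80)) for a in(g[2]-.15,g[2]+.15)),key=lambda r:r.fun)
        print(len(ms),np.round(best.x[:2],4),round(np.degrees(best.x[2]),1),"cost",round(best.fun,3)); out.append(best.x)
    return out,obs
E
python3 - <<'E'
from h import *
G=[(.55,.005,0.),(.517,-.132,0),(.549,-.282,0)]
for cams in(["top","scene"],["top"],["scene"]):
    W,o=weights(cams,G)
    if cams==["top"]: c=o["top"][0]
im=cv2.cvtColor(c["pixels"],cv2.COLOR_RGB2BGR)
a=cv2.resize(im[155:220,195:255],None,fx=9,fy=9,interpolation=2); cv2.imwrite("pics/stall.png",a)
for nm,px in(("bendN",(108,51)),("bendS",(112,163)),("yelN",(57,55)),("yelS",(61,167))):
    print(nm,ray(c,200+px[0]/3-.33,150+px[1]/3-.33,.018).round(4))
E
```

```text
2 [0.5557 0.0087] -10.5 cost 0.116
2 [ 0.5185 -0.1321] -8.8 cost 0.219
1 [ 0.5538 -0.2835] -9.1 cost 0.069
1 [0.5568 0.0082] -10.9 cost 0.076
0 [ 0.517 -0.132] -8.6 cost 0.0
0 [ 0.549 -0.282] -8.6 cost 0.0
1 [0.5551 0.0071] -9.6 cost 0.057
0 [ 0.517 -0.132] -8.6 cost 0.0
1 [ 0.5541 -0.2833] -9.5 cost 0.063
bendN [0.654  0.2384 0.018 ]
bendS [0.546  0.2298 0.018 ]
yelN [0.6497 0.2873 0.018 ]
yelS [0.5417 0.2779 0.018 ]
```

View pics/stall.png

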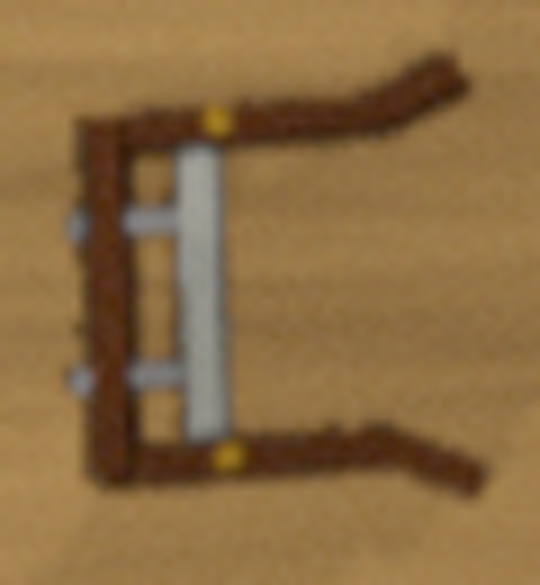

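The crop shows the rail bends near (370,115) and (385,437) and the bar face from (222,146) to (229,437). Next I compute the stall pose and the first move.

```bash
cat >> h.py <<'E'
from scipy.spatial.transform import Rotation as Ro
def delta(x,y,z,yaw):
    o=bot.get_obs(); p=o["ee_pos"]; R=Ro.from_euler("xyz",o["tcp_rot"],degrees=True)
    T=Ro.from_euler("xyz",[180,0,yaw],degrees=True)
    print("t",o["time"],"at",p.round(4),o["tcp_rot"].round(1),"q1,q6",o["q"][[0,5]].round(0),"turn",(R.inv()*T).as_rotvec(degrees=True).round(1),
     "shift now-axes",(1000*R.inv().apply(np.array([x,y,z])-p)).round(1),"after-turn axes",(1000*T.inv().apply(np.array([x,y,z])-p)).round(1),"F",o["wrist_force"].round(2))
E
python3 - <<'E'
from h import *
c=viewer.camera("top"); P=lambda x,y,z:ray(c,195+x/9-.5,155+y/9-.5,z)
a,b=P(222,146,.016),P(229,437,.016); n,s=P(218,140,.018),P(230,440,.018); print(a,b,n,s)
d=n-s; print("yaw",np.degrees(np.arctan2(d[1],d[0])),np.degrees(np.arctan2((a-b)[1],(a-b)[0])),"w",np.hypot(*d[:2]))
th=np.radians(4.9); ey=np.array([-np.sin(th),np.cos(th)]); m=(n+s)[:2]/2; f=(a+b)[:2]/2; f=m+ey*(ey@(f-m))
O=f-.015*ey; print("origin",O)
for nm,q in(("N tip",(455,75)),("S tip",(478,480)),("bN",(370,115)),("bS",(385,440))):
    v=P(*q,.018)[:2]-O; print(nm,v@[np.cos(th),np.sin(th)],v@ey)
delta(.5557,.0083,.231,170)
E
```

```text
[0.64223166 0.28600897 0.016     ] [0.54852759 0.27896986 0.016     ] [0.64371951 0.28681907 0.018     ] [0.54729281 0.27804579 0.018     ]
yaw 5.198680791225807 4.296026596387892 w 0.09682499134874827
origin [0.59678164 0.26755459]
N tip 0.0636644664953528 -0.061346675829150515
S tip -0.06703716324033618 -0.06277544550524304
bN 0.05273954428472787 -0.03365456049471688
bS -0.052153173565614414 -0.034120123294493106
t 1.75 at [0.2136 0.5068 0.2313] [-180.     0.   157.2] q1,q6 [67. 90.] turn [ -0.    0.  -12.8] shift now-axes [-5.089e+02 -3.266e+02  3.000e-01] after-turn axes [-4.235e+02 -4.316e+02  3.000e-01] F [-0.61  0.36 -0.2 ]
```

```bash
python3 -m inch '[[[60,-30,-20,0,0,0,-6.4],[60,-34,-28,0,0,0,-6.4],[60,-36,-38,0,0,0,0],[60,-36,-38,0,0,0,0],[60,-36,-38,0,0,0,0],[60,-36,-38,0,0,0,0],[60,-36,-38,0,0,0,0],[60,-36,-38,0,0,0,0]]]' 40; python3 -m inch '[[[60,-36,-38,10,0,0,0],[60,-36,-38,20,0,0,0],[60,-36,-38,30,0,0,0],[60,-20,-20,30,0,0,0],[60,0,0,0,0,0,0]]]'; python3 -c "
from h import *
delta(.5557,.0083,.09,169.7)"
```

```text
time: 2.75
ee_pos: [0.4317, 0.1765, 0.2315]
tcp_rot: [180.0, 0.0, 170.0]
wrist_force: [0.2, 0.3, 0.6]
opening: 0.0512
grasp_force: 0.0
time: 3.38
ee_pos: [0.533, 0.0222, 0.1386]
tcp_rot: [-179.9, -0.2, 169.8]
wrist_force: [0.1, 0.6, -0.3]
opening: 0.0513
grasp_force: 0.0
t 3.375 at [0.533  0.0222 0.1386] [-179.9   -0.2  169.8] q1,q6 [ 2. 13.] turn [-0.1 -0.2  0.1] shift now-axes [-25.   -9.7  48.5] after-turn axes [-24.8  -9.7  48.6] F [ 0.12  0.6  -0.25]
```

```bash
python3 -m inch '[[[60,-25,-10,30,0,0,0],[60,0,0,35,0,0,0],[60,0,0,28,0,0,0],[60,0,0,13,0,0,0],[60,0,0,0,0,0,0]]]'; python3 - <<'E'
from h import *
delta(.5557,.0083,.032,169.7)
W,o=weights(["top","scene"],[(.555,.008,-.17),(.517,-.132,-.17),(.553,-.283,-.17)])
for i,n in enumerate(("top","scene")):
    c=o[n][0]; u,v=map(int,proj(c,(.55,.0,.03))); im=cv2.cvtColor(c["pixels"],cv2.COLOR_RGB2BGR)[v-40:v+40,u-50:u+50]
    r=cv2.resize(im,None,fx=5,fy=5,interpolation=2) if i==0 else np.vstack([r,cv2.resize(im,None,fx=5,fy=5,interpolation=2)])
cv2.imwrite("pics/g1.png",cv2.resize(r,None,fx=.74,fy=.74))
E
```

```text
time: 4.0
ee_pos: [0.5564, 0.0101, 0.0357]
tcp_rot: [180.0, -0.0, 170.0]
wrist_force: [-0.1, 0.0, 0.7]
opening: 0.0514
grasp_force: 0.0
t 4.0 at [0.5564 0.0101 0.0357] [180.  -0. 170.] q1,q6 [ 1. 11.] turn [ 0.  -0.   0.3] shift now-axes [ 0.3 -1.9  3.7] after-turn axes [ 0.3 -1.9  3.7] F [-0.13  0.01  0.67]
1 [0.5543 0.0066] -8.4 cost 0.141
2 [ 0.5173 -0.1322] -8.4 cost 0.237
2 [ 0.5552 -0.2821] -10.6 cost 0.159
```

View pics/g1.png

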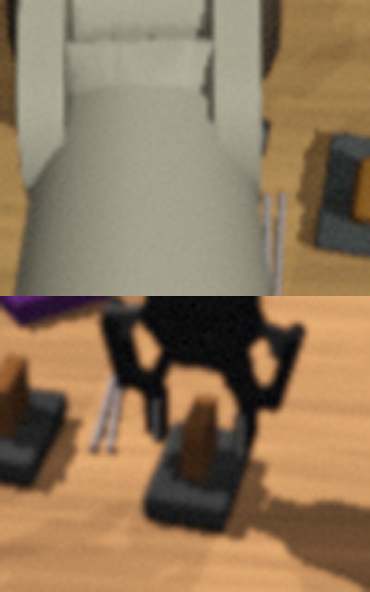

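The rib stands between the fingers in the scene view (lower panel, about (200,440)), and the tips are just above the block. I'll close.

```bash
python3 -m inch '[[[40,0,-2,2,0,0,0],[30,0,0,0,0,0,0],[22,0,0,0,0,0,0],[10,0,0,0,0,0,0],[10,0,0,0,0,0,0],[10,0,0,0,0,0,0]]]' 40
```

```text
time: 4.95
ee_pos: [0.5564, 0.0077, 0.0335]
tcp_rot: [180.0, 0.0, 170.0]
wrist_force: [-0.7, 1.9, 3.7]
opening: 0.0177
grasp_force: 40.4
```

```bash
python3 -m inch '[[[10,0,0,-0.3,0,0,0],[10,9.8,-1.7,0,0,0,0],[10,9.8,-1.7,0,0,0,0],[10,9.8,-1.7,0,0,0,0]]]'; python3 -m inch '[[[10,9.8,-1.7,0,0,0,0],[10,9.8,-1.7,0,0,0,0]]]';python3 -m inch '[[[10,9.8,-1.7,0,0,0,0],[10,9.8,-1.7,0,0,0,0],[10,9.8,-1.7,0,0,0,0]]]'
```

```text
time: 5.45
ee_pos: [0.5255, 0.0076, 0.0335]
tcp_rot: [-180.0, -0.0, 169.9]
wrist_force: [3.6, -0.5, 0.6]
opening: 0.017
grasp_force: 40.4
time: 5.7
ee_pos: [0.5056, 0.0078, 0.0335]
tcp_rot: [-180.0, -0.0, 170.0]
wrist_force: [2.6, 0.1, -0.2]
opening: 0.0174
grasp_force: 40.4
time: 6.08
ee_pos: [0.4759, 0.0079, 0.0335]
tcp_rot: [-180.0, -0.0, 170.0]
wrist_force: [3.1, -0.5, -1.1]
opening: 0.0175
grasp_force: 40.2
```

```bash
for i in 1; do python3 -m inch '[[[10,3,-0.5,0,0,0,0],[10,3,-0.5,0,0,0,0]]]'; python3 -m inch '[[[10,3,-0.5,0,0,0,0]]]'; python3 -m inch '[[[10,3,-0.5,0,0,0,0]]]'; python3 -m inch '[[[10,0,0,0,0,0,0]]]';python3 -m inch '[[[10,-3,0.5,0,0,0,0],[10,-3,0.5,0,0,0,0]]]';python3 -m inch '[[[10,-3,0.5,0,0,0,0]]]'; done | grep -E "ee_pos|force"
```

```text
ee_pos: [0.4704, 0.008, 0.0335]
wrist_force: [2.9, -0.3, -1.8]
grasp_force: 40.1
ee_pos: [0.4674, 0.008, 0.0335]
wrist_force: [1.9, -0.5, -2.3]
grasp_force: 40.1
ee_pos: [0.4643, 0.008, 0.0335]
wrist_force: [1.8, -0.3, -2.0]
grasp_force: 40.1
ee_pos: [0.464, 0.008, 0.0335]
wrist_force: [-2.0, -1.1, -0.8]
grasp_force: 40.3
ee_pos: [0.4705, 0.008, 0.0335]
wrist_force: [-2.8, -0.2, 0.9]
grasp_force: 40.5
ee_pos: [0.4737, 0.0079, 0.0335]
wrist_force: [-3.0, 0.7, 1.4]
grasp_force: 40.5
```

```bash
python3 -m inch '[[[60,0,0,0,0,0,0],[60,0,0,0,0,0,0],[60,0,0,0,0,0,0],[60,0,0,-30,0,0,0],[60,0,0,-30,0,0,0],[60,-22.5,-43.4,0,0,0,0],[60,-22.5,-43.4,0,0,0,0],[60,-22.5,-43.5,0,0,0,0]]]'; python3 -m inch '[[[60,0,0,25,0,0,0],[60,0,0,22,0,0,0],[60,0,0,13,0,0,0],[60,0,0,0,0,0,0]]]'; python3 -c "
from h import *
delta(.5175,-.132,.0335,170.5)
viewer.camera('top');print(bot.get_obs()['wrist_force'])
viewer.camera('top');print(bot.get_obs()['wrist_force'])
c=viewer.camera('scene'); u,v=map(int,proj(c,(.5,-.1,.03)));im=cv2.cvtColor(c['pixels'],cv2.COLOR_RGB2BGR)[v-50:v+40,u-60:u+80];cv2.imwrite('pics/g2.png',cv2.resize(im,None,fx=5,fy=5,interpolation=2))"
```

```text
time: 8.07
ee_pos: [0.5178, -0.1336, 0.0939]
tcp_rot: [-180.0, 0.1, 170.0]
wrist_force: [0.6, -0.2, 0.6]
opening: 0.0515
grasp_force: 0.0
time: 8.57
ee_pos: [0.5169, -0.1319, 0.0329]
tcp_rot: [180.0, -0.1, 170.0]
wrist_force: [-0.7, -0.6, 0.1]
opening: 0.0513
grasp_force: 0.0
t 8.575 at [ 0.5169 -0.1319  0.0329] [ 1.8e+02 -1.0e-01  1.7e+02] q1,q6 [-14.  -4.] turn [ 0.  -0.1 -0.5] shift now-axes [-0.7 -0.  -0.6] after-turn axes [-0.7 -0.  -0.6] F [-0.73 -0.63  0.15]
[ 0.8125031  -0.8259093   0.58839011]
[-0.04985688  0.49853553  0.2527763 ]
```

View pics/g2.png

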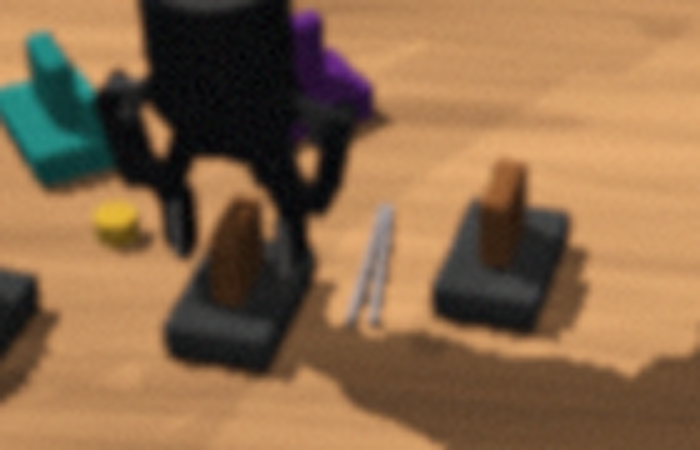

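Weight 1 has moved, at (505,230) in the crop, clear of the tweezers. Weight 2's rib (235,250) is between the fingers.

```bash
(python3 -m inch '[[[40,0,0,0,0,0,0],[30,0,0,0,0,0,0],[22,0,0,0,0,0,0],[10,0,0,0,0,0,0],[10,0,0,0,0,0,0],[10,0,0,0,0,0,0]]]' 40;python3 -m inch '[[[10,0,0,-0.3,0,0,0],[10,9.8,-1.7,0,0,0,0],[10,9.8,-1.7,0,0,0,0],[10,9.8,-1.7,0,0,0,0]]]'; python3 -m inch '[[[10,9.8,-1.7,0,0,0,0],[10,9.8,-1.7,0,0,0,0]]]';python3 -m inch '[[[10,9.8,-1.7,0,0,0,0],[10,3,-0.5,0,0,0,0]]]'; python3 -m inch '[[[10,3,-0.5,0,0,0,0]]]';python3 -m inch '[[[10,3,-0.5,0,0,0,0]]]';python3 -m inch '[[[10,3,-0.5,0,0,0,0]]]';python3 -m inch '[[[10,0,0,0,0,0,0]]]') | grep -E "ee_pos|force|open"
```

```text
ee_pos: [0.5176, -0.132, 0.034]
wrist_force: [0.0, 3.1, 5.0]
opening: 0.0173
grasp_force: 41.0
ee_pos: [0.4868, -0.1322, 0.034]
wrist_force: [2.9, 0.2, 4.2]
opening: 0.017
grasp_force: 40.9
ee_pos: [0.4669, -0.132, 0.034]
wrist_force: [3.3, 0.1, 4.7]
opening: 0.0177
grasp_force: 40.9
ee_pos: [0.454, -0.1319, 0.034]
wrist_force: [3.4, -0.2, 2.4]
opening: 0.0174
grasp_force: 40.8
ee_pos: [0.4515, -0.1319, 0.034]
wrist_force: [2.9, 0.1, 3.9]
opening: 0.0175
grasp_force: 40.9
ee_pos: [0.4486, -0.1319, 0.034]
wrist_force: [3.0, -0.2, 4.3]
opening: 0.0179
grasp_force: 40.9
ee_pos: [0.4455, -0.1318, 0.034]
wrist_force: [3.7, 0.1, 4.6]
opening: 0.0175
grasp_force: 41.0
ee_pos: [0.4451, -0.1318, 0.0339]
wrist_force: [-0.1, -0.3, 6.8]
opening: 0.0177
grasp_force: 41.3
```

```bash
python3 -m inch '[[[60,0,0,0,0,0,0],[60,0,0,0,0,0,0],[60,0,0,-30,0,0,0],[60,0,0,-30,0,0,0],[60,-33.5,-32.4,0,0,0,0],[60,-33.5,-32.4,0,0,0,0],[60,-33.5,-32.4,0,0,0,0],[60,-33.5,-32.4,0,0,0,0]]]'; python3 -m inch '[[[60,0,0,25,0,0,0],[60,0,0,22,0,0,0],[60,0,0,13,0,0,0],[60,0,0,0,0,0,0]]]';  python3 -c "
from h import *
delta(.5545,-.283,.0335,170)"; (python3 -m inch '[[[40,0,0,0,0,0,0],[30,0,0,0,0,0,0],[22,0,0,0,0,0,0],[10,0,0,0,0,0,0],[10,0,0,0,0,0,0],[10,0,0,0,0,0,0]]]' 40) | grep -E "ee_pos|force|open"
```

```text
time: 11.98
ee_pos: [0.5552, -0.2839, 0.0932]
tcp_rot: [180.0, -0.1, 169.9]
wrist_force: [1.9, -0.2, 0.9]
opening: 0.0514
grasp_force: 0.0
time: 12.48
ee_pos: [0.5541, -0.2823, 0.0328]
tcp_rot: [180.0, -0.1, 170.0]
wrist_force: [0.1, 0.3, -0.7]
opening: 0.0515
grasp_force: 0.0
t 12.475 at [ 0.5541 -0.2823  0.0328] [ 1.8e+02 -1.0e-01  1.7e+02] q1,q6 [-27. -17.] turn [ 0.  -0.1 -0. ] shift now-axes [-0.5 -0.6 -0.7] after-turn axes [-0.5 -0.6 -0.7] F [ 0.14  0.3  -0.66]
ee_pos: [0.5553, -0.2824, 0.0348]
wrist_force: [0.7, 5.0, 5.7]
opening: 0.0176
grasp_force: 40.9
```

```bash
(python3 -m inch '[[[10,0,0,-0.5,0,0,0],[10,1.7,9.8,0,0,0,0],[10,1.7,9.8,0,0,0,0],[10,1.7,9.8,0,0,0,0]]]'; python3 -m inch '[[[10,1.7,9.8,0,0,0,0],[10,1.7,9.8,0,0,0,0]]]'; python3 -m inch '[[[10,1.7,9.8,0,0,0,0],[10,0.5,3,0,0,0,0]]]'; python3 -m inch '[[[10,0.5,3,0,0,0,0]]]'; python3 -m inch '[[[10,0.5,3,0,0,0,0]]]'; python3 -m inch '[[[10,0.5,3,0,0,0,0]]]';python3 -m inch '[[[10,0,0,0,0,0,0]]]') | grep -E "ee_pos|force|open"
```

```text
ee_pos: [0.555, -0.2542, 0.0349]
wrist_force: [0.8, -6.3, -3.3]
opening: 0.0174
grasp_force: 40.1
ee_pos: [0.5551, -0.2342, 0.0349]
wrist_force: [-1.5, 2.5, -5.1]
opening: 0.0176
grasp_force: 39.9
ee_pos: [0.5552, -0.2207, 0.0348]
wrist_force: [-0.5, -10.3, 14.5]
opening: 0.0177
grasp_force: 43.8
ee_pos: [0.5551, -0.2179, 0.0348]
wrist_force: [-1.6, -9.0, 14.9]
opening: 0.0176
grasp_force: 43.9
ee_pos: [0.5552, -0.215, 0.0348]
wrist_force: [-1.6, -4.3, 9.1]
opening: 0.0173
grasp_force: 42.9
ee_pos: [0.5552, -0.2119, 0.0348]
wrist_force: [-1.4, 0.1, 1.3]
opening: 0.0172
grasp_force: 41.3
ee_pos: [0.5552, -0.2115, 0.0348]
wrist_force: [-0.8, -3.9, 4.2]
opening: 0.0177
grasp_force: 41.8
```

```bash
(python3 -m inch '[[[10,0,0,-0.2,0,0,0]]]';  python3 -m inch '[[[10,-3,0.5,0,0,0,0],[10,-3,0.5,0,0,0,0]]]'; python3 -m inch '[[[10,-3,0.5,0,0,0,0]]]'; python3 -m inch '[[[10,-3,0.5,0,0,0,0]]]';python3 -m inch '[[[10,-3,0.5,0,0,0,0]]]';python3 -m inch '[[[10,-3,0.5,0,0,0,0]]]';python3 -m inch '[[[10,-3,0.5,0,0,0,0]]]';python3 -m inch '[[[10,0,0,0,0,0,0]]]') | grep -E "ee_pos|wrist_force|open"
```

```text
ee_pos: [0.5552, -0.2116, 0.0348]
wrist_force: [0.6, -5.1, 2.9]
opening: 0.0178
ee_pos: [0.5593, -0.211, 0.0349]
wrist_force: [-12.1, -0.0, 12.4]
opening: 0.0172
ee_pos: [0.5623, -0.2109, 0.0349]
wrist_force: [-12.5, 0.8, 12.6]
opening: 0.0175
ee_pos: [0.5653, -0.2108, 0.0349]
wrist_force: [-11.9, -0.1, 12.5]
opening: 0.0172
ee_pos: [0.5684, -0.2108, 0.0349]
wrist_force: [-13.1, -0.2, 12.4]
opening: 0.0173
ee_pos: [0.5714, -0.2108, 0.0349]
wrist_force: [-12.1, 0.6, 12.8]
opening: 0.0172
ee_pos: [0.5745, -0.2109, 0.0349]
wrist_force: [-12.3, 0.6, 12.8]
opening: 0.0174
ee_pos: [0.5748, -0.2109, 0.0349]
wrist_force: [-10.9, -0.3, 10.4]
opening: 0.0173
```

Weight 3 drags at about 0.57 of its load, against 0.25–0.3 for the other two, so it is the good one. Next I turn it and slide it towards the mouth, easing off the downward press first.

```bash
(python3 -m inch '[[[10,0,0,-0.4,0,0,0],[10,-2,5,0,0,0,-3]]]';  python3 -m inch '[[[10,-2,10,0,0,0,-4],[10,-2,12,0,0,0,-4]]]'; python3 -m inch '[[[10,-2,14,0,0,0,-4],[10,-2,14,0,0,0,0]]]' ) | grep -E "ee_pos|wrist_force|rot"
```

```text
ee_pos: [0.5782, -0.2073, 0.0348]
tcp_rot: [-179.9, -0.1, 172.9]
wrist_force: [-3.2, -6.1, 3.2]
ee_pos: [0.5849, -0.1858, 0.0348]
tcp_rot: [-179.9, -0.0, -179.0]
wrist_force: [1.3, -4.0, -3.0]
ee_pos: [0.5875, -0.1572, 0.0348]
tcp_rot: [-179.9, -0.0, -175.0]
wrist_force: [-1.2, -1.0, -0.8]
```

```bash
(python3 -m inch '[[[10,-2.3,15,0,0,0,0],[10,-2.3,15,0,0,0,0],[10,-2.3,15,0,0,0,0],[10,-2.3,15,0,0,0,0]]]';  python3 -m inch '[[[10,-2.3,15,0,0,0,0],[10,-2.3,15,0,0,0,0],[10,-2.3,15,0,0,0,0],[10,-2.3,15,0,0,0,0]]]'; python3 -m inch '[[[10,-2.3,15,0,0,0,0],[10,-2.3,15,0,0,0,0],[10,-2.3,15,0,0,0,0]]]' ) | grep -E "ee_pos|wrist_force|rot"
```

```text
ee_pos: [0.5914, -0.0966, 0.0348]
tcp_rot: [-179.9, -0.0, -175.1]
wrist_force: [-0.4, -3.7, 0.8]
ee_pos: [0.5954, -0.036, 0.0348]
tcp_rot: [-179.9, -0.0, -175.1]
wrist_force: [-1.1, -7.7, 6.2]
ee_pos: [0.5984, 0.0093, 0.0348]
tcp_rot: [-179.9, -0.0, -175.1]
wrist_force: [-0.1, -5.8, 0.7]
```

```bash
(python3 -m inch '[[[10,-2.3,15,0,0,0,0],[10,-2.3,15,0,0,0,0],[10,-2.3,15,0,0,0,0],[10,-2.3,15,0,0,0,0]]]';  python3 -m inch '[[[10,-2.3,15,0,0,0,0],[10,-2.3,15,0,0,0,0],[10,-2.3,15,0,0,0,0],[10,-2.3,15,0,0,0,0]]]' ) | grep -E "ee_pos|wrist_force|rot"; python3 - <<'E'
from h import *
W,o=weights(["scene"],[(.606,.13,.085)])
delta(.606,.15,.035,184.9)
c=o["scene"][0]; u,v=map(int,proj(c,(.6,.19,.02)));im=cv2.cvtColor(c['pixels'],cv2.COLOR_RGB2BGR)
b=im.copy()
im=cv2.resize(im[v-40:v+35,u-70:u+70],None,fx=5.5,fy=5.5,interpolation=2);cv2.imwrite('pics/g3.png',im)
E
```

```text
ee_pos: [0.6023, 0.0698, 0.0348]
tcp_rot: [-179.9, -0.0, -175.1]
wrist_force: [-1.5, -6.9, 4.3]
ee_pos: [0.6063, 0.1303, 0.0348]
tcp_rot: [-179.9, -0.1, -175.1]
wrist_force: [0.4, -6.7, 4.8]
1 [0.6073 0.1298] 3.4 cost 0.178
t 19.075 at [0.6063 0.132  0.0348] [ 180.   -0. -175.] q1,q6 [12.  7.] turn [ 0.  -0.   0.1] shift now-axes [-1.2 17.9 -0.2] after-turn axes [-1.2 18.  -0.2] F [0.21 3.12 2.43]
```

View pics/g3.png

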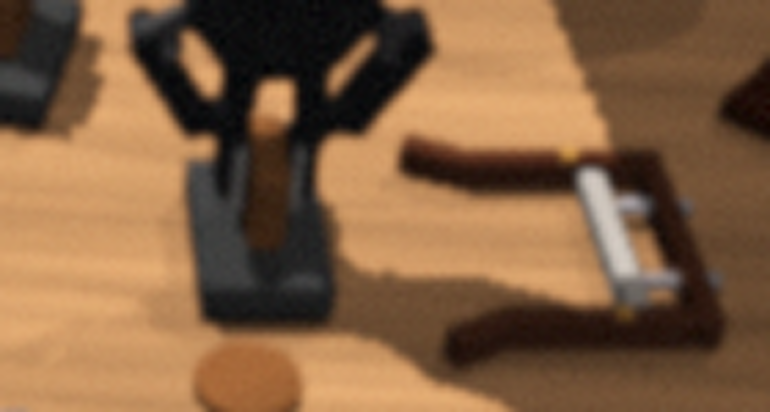

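The weight is square to the stall and on its axis, with the rib at (270,190) and the mouth from (410,160) to (460,345). I go in.

```bash
(python3 -m inch '[[[10,-1,5,0,0,0,0],[10,0,10,0,0,0,0],[10,0,10,0,0,0,0],[10,0,10,0,0,0,0]]]';  python3 -m inch '[[[10,0,10,0,0,0,0],[10,0,5,0,0,0,0],[10,0,5,0,0,0,0]]]';python3 -m inch '[[[10,0,5,0,0,0,0],[10,0,5,0,0,0,0]]]';python3 -m inch '[[[10,0,5,0,0,0,0],[10,0,5,0,0,0,0]]]' ) | grep -E "ee_pos|wrist_force|rot"; python3 -c "
from h import *
print(bot.get_obs()['torque'])"
```

```text
ee_pos: [0.6045, 0.1645, 0.0348]
tcp_rot: [-179.9, -0.0, -175.1]
wrist_force: [1.1, -15.3, 13.8]
ee_pos: [0.6028, 0.1845, 0.0348]
tcp_rot: [-179.9, -0.0, -175.1]
wrist_force: [-1.0, 1.7, -4.0]
ee_pos: [0.602, 0.1943, 0.0349]
tcp_rot: [-179.9, -0.0, -175.1]
wrist_force: [0.0, -13.8, 6.7]
ee_pos: [0.6011, 0.2044, 0.0348]
tcp_rot: [-179.9, -0.0, -175.1]
wrist_force: [-1.0, -4.1, 4.0]
[-1.32654506 -0.09479195 -0.13280085]
```

```bash
(python3 -m inch '[[[10,0,4,-0.1,0,0,0],[10,0,4,0,0,0,0],[10,0,4,0,0,0,0]]]';  python3 -m inch '[[[10,0,4,0,0,0,0],[10,0,4,0,0,0,0],[10,0,4,0,0,0,0]]]';python3 -m inch '[[[10,0,4,0,0,0,0],[10,0,4,0,0,0,0],[10,0,4,0,0,0,0]]]';python3 -m inch '[[[10,0,2,0,0,0,0],[10,0,2,0,0,0,0]]]' ) | grep -E "ee_pos|wrist_force|rot"; python3 -c "
from h import *
print(bot.get_obs()['torque'])"
```

```text
ee_pos: [0.6, 0.2163, 0.0349]
tcp_rot: [-179.9, -0.0, -175.1]
wrist_force: [1.6, -10.1, 0.6]
ee_pos: [0.599, 0.2282, 0.0348]
tcp_rot: [-179.9, -0.0, -175.1]
wrist_force: [-1.2, -0.5, -1.6]
ee_pos: [0.598, 0.2401, 0.0348]
tcp_rot: [-179.9, -0.0, -175.1]
wrist_force: [0.4, -14.4, 12.9]
ee_pos: [0.5976, 0.2442, 0.0348]
tcp_rot: [-179.9, -0.0, -175.1]
wrist_force: [-0.2, -2.3, -0.3]
[-0.44455262  0.09912579 -0.11716358]
```

```bash
(python3 -m inch '[[[10,0,2,0,0,0,0],[10,0,2,0,0,0,0],[10,0,2,0,0,0,0],[10,0,2,0,0,0,0]]]';python3 -m inch '[[[10,0,2,0,0,0,0],[10,0,2,0,0,0,0],[10,0,2,0,0,0,0]]]';python3 -m inch '[[[10,0,1,0,0,0,0],[10,0,1,0,0,0,0],[10,0,1,0,0,0,0]]]';python3 -m inch '[[[10,0,0,0,0,0,0]]]' ) | grep -E "ee_pos|wrist_force"; python3 -c "
from h import *
c=viewer.camera('scene'); u,v=map(int,proj(c,(.6,.26,.02)));im=cv2.cvtColor(c['pixels'],cv2.COLOR_RGB2BGR)[v-40:v+40,u-50:u+50];cv2.imwrite('pics/g4.png',cv2.resize(im,None,fx=7,fy=7,interpolation=2))
print(bot.get_obs()['torque'])"
```

```text
ee_pos: [0.5969, 0.2521, 0.0348]
wrist_force: [1.0, -10.0, 11.2]
ee_pos: [0.5965, 0.2574, 0.0349]
wrist_force: [0.4, -11.5, 5.2]
ee_pos: [0.5963, 0.2603, 0.0349]
wrist_force: [0.9, -11.3, 5.4]
ee_pos: [0.5962, 0.2604, 0.0349]
wrist_force: [0.8, -10.4, 4.8]
[-1.94133957 -0.31282333  0.02311847]
```

View pics/g4.png

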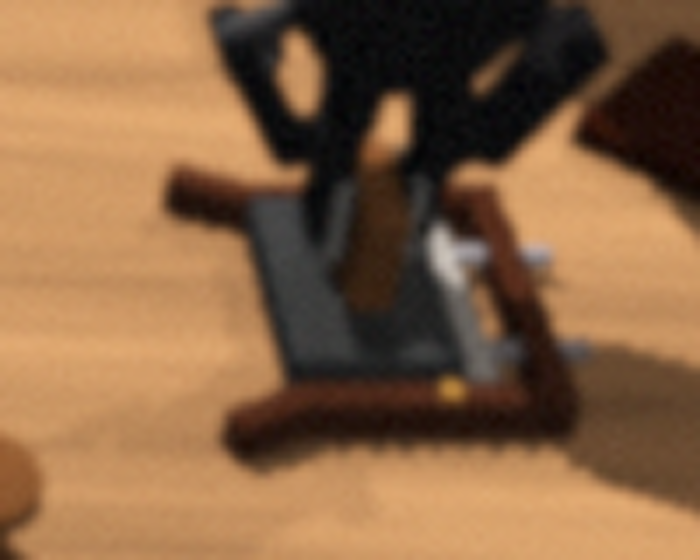

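The weight sits squarely between the rails and pushes the bar, which still has travel left at (490,300). I continue until I feel the stop.

```bash
for i in 1; do python3 -m inch '[[[10,0,1,0,0,0,0],[10,0,1,0,0,0,0]]]';python3 -m inch '[[[10,0,1,0,0,0,0],[10,0,1,0,0,0,0]]]';python3 -m inch '[[[10,0,1,0,0,0,0]]]'; python3 -m inch '[[[10,0,1,0,0,0,0]]]'; done | grep -E "ee_pos|wrist_force"
```

```text
ee_pos: [0.5961, 0.2622, 0.0349]
wrist_force: [-0.0, -8.7, 2.3]
ee_pos: [0.5959, 0.2642, 0.0349]
wrist_force: [0.6, -9.7, 5.5]
ee_pos: [0.5958, 0.2652, 0.0349]
wrist_force: [0.8, -9.9, 2.3]
ee_pos: [0.5958, 0.2662, 0.0349]
wrist_force: [0.0, -11.7, 4.0]
```

```bash
for i in 1; do python3 -m inch '[[[10,0,0.7,0,0,0,0]]]';python3 -m inch '[[[10,0,0.7,0,0,0,0]]]';python3 -m inch '[[[10,0,0.7,0,0,0,0]]]'; python3 -m inch '[[[10,0,0.7,0,0,0,0]]]'; done | grep -E "ee_pos|wrist_force"
```

```text
ee_pos: [0.5958, 0.2669, 0.0349]
wrist_force: [0.2, -10.5, 4.1]
ee_pos: [0.5957, 0.2675, 0.0349]
wrist_force: [0.7, -9.3, 2.2]
ee_pos: [0.5956, 0.2682, 0.0349]
wrist_force: [1.4, -11.6, 6.1]
ee_pos: [0.5956, 0.2689, 0.0349]
wrist_force: [0.8, -9.6, 3.9]
```

```bash
for i in 1; do python3 -m inch '[[[10,0,0.6,0,0,0,0]]]';python3 -m inch '[[[10,0,0.6,0,0,0,0]]]';python3 -m inch '[[[10,0,0.6,0,0,0,0]]]'; done | grep -E "ee_pos|wrist_force"
```

```text
ee_pos: [0.5955, 0.2695, 0.0349]
wrist_force: [0.8, -9.8, 3.3]
ee_pos: [0.5954, 0.2701, 0.0349]
wrist_force: [-0.4, -11.2, 5.5]
ee_pos: [0.5955, 0.2703, 0.035]
wrist_force: [1.0, -14.4, 5.4]
```

```bash
python3 -m inch '[[[10,0,0.4,0,0,0,0]]]' | grep -E "ee_pos|wrist_force";python3 -m inch '[[[10,0,0.3,0,0,0,0]]]' | grep -E "ee_pos|wrist_force"
```

```text
ee_pos: [0.5954, 0.2703, 0.035]
wrist_force: [0.5, -15.1, 5.7]
ee_pos: [0.5954, 0.2704, 0.035]
wrist_force: [0.5, -17.0, 5.5]
```

The hard stop shows: the position holds at 0.2703 while the force rises. I release, lift and retreat.

```bash
python3 -m inch '[[[30,0,0,0,0,0,0],[45,0,0,0,0,0,0],[60,0,0,0,0,0,0],[60,0,0,0,0,0,0],[60,0,0,-25,0,0,0],[60,0,0,-40,0,0,0],[60,0,0,-40,0,0,0],[60,0,0,-40,0,0,0]]]'; python3 -m inch '[[[60,40,0,-20,0,0,0],[60,50,0,0,0,0,0],[60,50,0,0,0,0,0],[60,50,0,0,0,0,0],[60,50,0,0,0,0,0],[60,30,0,0,0,0,0]]]'; python3 - <<'E'
from h import *
th=np.radians(4.9)
W,o=weights(["top","scene"],[(.596,.267,.085),(.474,.01,-.17),(.445,-.132,-.17)])
c=o["top"][0];d=o["scene"][0]
im=cv2.cvtColor(c["pixels"],cv2.COLOR_RGB2BGR)
a=cv2.resize(im[155:220,195:255],None,fx=9,fy=9,interpolation=2)
jm=cv2.cvtColor(d["pixels"],cv2.COLOR_RGB2BGR); cv2.imwrite("pics/end.png",np.hstack([cv2.resize(a,(400,433)),cv2.resize(jm[130:255,180:300+0] if 0 else jm[180:280,390:490],(390,433),interpolation=2)]))
E
```

```text
time: 26.12
ee_pos: [0.5951, 0.2738, 0.1814]
tcp_rot: [180.0, 0.0, -175.0]
wrist_force: [0.9, 0.9, 0.1]
opening: 0.0519
grasp_force: 0.0
time: 26.88
ee_pos: [0.3244, 0.2502, 0.2004]
tcp_rot: [180.0, 0.0, -175.0]
wrist_force: [0.4, 0.1, 0.1]
opening: 0.0511
grasp_force: 0.0
2 [0.5957 0.2706] 4.8 cost 0.268
2 [0.4737 0.0075] -9.6 cost 0.163
2 [ 0.4469 -0.1318] -7.5 cost 0.215
```

View pics/end.png

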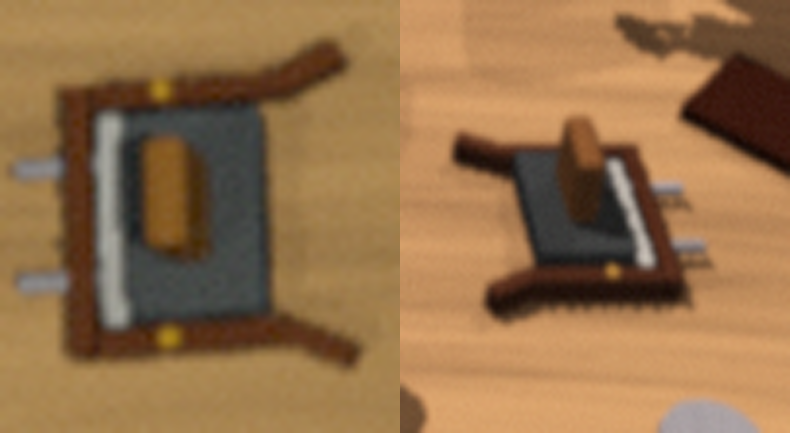

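Both views show the bar tight against the back rail, at (110,220) in the left panel, and the weight flat and square. The worn weights stand well clear of the stall.

```bash
python3 -c "
from workcell import bot
print(bot.job_done())"
```

```text
the job is handed in; nothing more can be done
None
```

The job is handed in: the weight that dragged hardest (first seen at about x 0.555, y -0.283) sits squarely in the stall holding the bar fully back, and the two worn ones stand clear on the bench; at moments my grip pressed it down with up to about 15 N.

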